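Bolt one leaf, try the cover, hold the plate chest open

TASK

Ready the photo-plate chest for inspection: first slide the barrel bolt fully home into its keeper, so that the narrow leaf is locked. Then, before touching the release slide, tug the wide cover upwards by its front tab to learn if it is caught, and if it is, push the release slide along its full travel and pull again. Raise the cover about half way (near 45 degrees) and finish while still holding it there with the gripper, since it falls shut when let go; leave the loupe, the tin and the torch where they are.

Things in the scene. Friction and masses are not known exactly. Their poses are not given: they have to be found in the camera images.
- case: Plate chest, grey box fixed to the table, 210 (its x) x 400 (its y) x 88 mm high. Origin: centre of its underside; x from its front (robot side) to its back, y to its left. Its top, all 88 mm high, has a wide aluminium cover (y -200 to -22 mm), a grey deck (y -21 to 101) and a narrow aluminium leaf (y 102 to 200). A hook hidden inside may have caught the cover, about half of the times.
- cover (a joint): Wide cover, 195 x 177 x 8 mm, 0.4 to 0.65 kg, hinged along its back edge (parallel to the chest's y). Rad: 0 shut, grows as its front rises, stop at 1.35. It falls shut when let go. Caught by the hook, it rises only about 0.045 rad (10 mm at the tab) and stops hard; not caught, it rises freely with 2 to 4 N at the tab.
- cover_tab (a point): Grip point in the steel tab at the middle of the cover's front edge: a block 18 mm wide along the chest's y, 26 mm high (13 above and below this point), reaching 45 mm out from the chest's front. The point is 29 mm out, 84 mm above the table when shut; space beside and below is free. Pinched along y it turns between the pads while the tool stays upright. Moves with the cover.
- cover_hinge (a point): Point on the cover's hinge axis (parallel to the chest's y), 84 mm above the table, level with and 224 mm behind cover_tab when shut.
- bolt (a joint): Barrel bolt on the deck, steel rod 10 mm thick, 112 mm long, along the chest's y. Metres: 0 fully withdrawn, grows as it slides to the chest's +y (left); 0.040 is the end stop, fully home through the keeper. Starts at 0 to 0.012, stays where it is left, slides with about 2 N.
- bolt_knob (a point): Centre of the bolt's round upright knob, 16 mm diameter and 20 mm high, standing on a 10 mm thick stem; this point is 128 mm above the table, 40 mm above the deck, on the rod's line; the guides beside the rod reach 22 mm above the deck. It has the chest's axes.
- keeper (a point): Middle of the keeper, a small steel arch on the narrow leaf, 8 mm long, which the rod enters; 100 mm above the table.
- release (a joint): Release slide of the hidden hook. Metres: always starts at 0, grows as it slides to the chest's +y (left), end stop at 0.026. At full travel it has pushed the hook clear, wherever the hook was; both then stay there when the slide is let go. Slides with 2.5 to 4 N.
- release_top (a point): Centre of the top face of the release slide's thumb block, dark steel, 24 mm (chest's x) x 16 mm (chest's y) x 26 mm high, on the deck near the chest's front; this point is 115 mm above the table. It has the chest's axes.
- loupe: Bystander: black loupe ring, 38 mm diameter, 34 mm high, standing on the narrow leaf near its front. Origin at the centre of its underside.
- tin: Bystander: small aluminium tin, 32 mm diameter, 18 mm high, on the deck near its back edge, behind the bolt. Origin at the centre of its underside.
- torch: Bystander: black pocket torch, 110 x 55 x 28 mm, lying on the table in front of the chest, on the left. Origin at the centre of its underside.

How it is judged:
By the outcome, as a careful person would: the job done as asked, in the order asked, and still so for the second after the job is handed in, while the arm keeps its last pose, push and grip.
It also fails if it takes over 64 s, if anything falls off the work surface, if the arm or the gripper's body presses on something with over 40 N, if the wrist force passes 120 N, or if a joint passes its speed limit or range.

ROBOT

A 6-joint arm with a two-finger parallel gripper is mounted at the origin on the work surface. World frame = base frame: x ahead of the robot, y to its left, z up, the work surface at z = 0. Lengths are in m, angles in degrees, forces in N, time in s.
With the tool pointing down it reaches from about 0.35 to 0.875 m from the base axis. Payload 4.2 kg.
Tool frame: the origin (TCP) lies midway between the tips of the shut fingers; the grasp point (between the pads) lies 19 mm behind it; z points along the fingers, y is the line along which they close (so a half turn about z gives the same grasp; the last joint's range is limited). The gripper opens to 87 mm and grips with 3 to 60 N. Pads are 19 mm wide; open, the fingers measure 117 mm over their backs; the gripper's body (75 mm by 190 mm) begins 51 mm behind the grasp point.
Start: joints at [-50.844, 22.042, 0.453, 0, -68.411, -14.817], TCP at [0.258, -0.569, 0.223] pointing down, gripper open.
Joint ranges: [-179.83, 179.83], [-69.29, 118.12], [-61.27, 80.66], [-181.25, 117.63], [-171.15, -9.14], [-177.46, 177.46]. Speed limits (degrees/s): [159.86, 159.86, 180, 180, 180, 180].

INTERFACE

Orientations are given as a 3x3 rotation matrix whose columns are the frame's x, y, z axes.
In Python, from station import r, optics gives the robot as it stands (r), with the cameras (optics).
- The arm moves only by the tool jog_arm, called after "Request:" by a JSON object that holds its "fn" and its "kwargs". Schema: {"type":"object","properties":{"segments":{"type":"array","items":{"type":"array","items":{"type":"array","items":{"type":"number"},"minItems":7,"maxItems":7},"minItems":1,"maxItems":8},"minItems":1,"maxItems":1},"only":{"type":"string"},"quiet":{"type":"boolean"},"lines":{"type":"string"}},"required":["segments"],"additionalProperties":false}. segments is a list that holds a single list of rows (three levels of brackets), with 1 to 8 rows, each of 7 numbers: the opening from 0.0 (shut) to 1.0 (fully open), then dx, dy, dz in shares of 60 cm (1.0 is 60 cm), then a rotation vector rx, ry, rz in shares of pi/2 rad (1.0 is pi/2 rad); each row is the pose to reach, as a shift and turn from the pose commanded when the call began, along the tool's axes at that moment; what a row does not reach only later rows make up. A row lasts 1/10 s, in which the tool goes at most 0.05 m and 8.59 degrees, less where a joint would pass 70% of its speed; a pose out of reach is approached as far as the arm can. The fingers move at their own pace and stop on an object; the grip force is fixed at half the most. Time passes only in rows, so rows that do not move let the fingers close. The tool returns the time, the measured TCP pose, the force, the opening and the grip force at its end. only (a regular expression) keeps the lines of the reply that match it, lines (a string "A,B") keeps lines A to B, and quiet returns only ok. A shift or turn number past 1, either way, is cut back to 1. Input that does not fit is refused with a message, and nothing moves.
- r.sense(): the state, without advancing time (a new reading comes with each control period).
- optics.capture(name): name is "side" or "top"; returns a dict with "pixels" (420x560x3 uint8, red, green, blue), "z_map" (420x560 float32, m along the optical axis (not along the pixel's ray), 0 where there is no reading), "K" (3x3 intrinsics, pixels), "world_from_camera" (4x4, takes a point from camera to world coordinates). Camera axes: x right, y up, looking along -z (the intrinsics and any distortion apply to the point x, -y, -z); pixel columns grow to the right and rows downward; lengths in m; the calibration is good to about 2 mm. A picture is of the moment at which its call begins.
- r.finish_job(): hands the job in; it is judged then, once.
The state is a dict: "time_s": time; "joints": joint angles; "joint_velocities": joint speeds; "effort": joint torques, N m; "tcp_pos": TCP position; "ee_rot": TCP orientation; "wrist_force": force on the tool from outside, world axes, zero at the start; "moment": the same for the moment, N m; "gripper_width": opening from 0.0 (shut) to 1.0 (fully open); "gripper_force": force on a finger pad.
Only numpy, scipy, OpenCV 4.12 (cv2) and the standard library are available. Lean on these libraries where they do the work, as an engineer would, in place of code of your own. Each camera call takes 0.05 s, during which the arm holds its last target. There are 200 camera calls.

## Working session

There is one attempt and no reset: what is moved stays moved. The work goes in short steps, Python scripts to look and compute and a tool call to move; the robot and the scene stay as the last step left them, time stands still between calls to the robot, and variables do not carry over. Pictures are saved under pics/ and viewed, at most 10 in all, crops included, and the job is handed in when it is done.

```bash
ls; mkdir -p pics; python3 - <<'E'
from station import r, optics
import cv2,numpy as np
for n in("top","side"):
    c=optics.capture(n); cv2.imwrite(f"pics/{n}0.png",c["pixels"][...,::-1]); np.savez(f"{n}0.npz",**c)
    print(n,c["K"].tolist(),c["world_from_camera"].round(4).tolist(),[k for k in c])
s=r.sense();print(s["tcp_pos"],s["ee_rot"],s["gripper_width"],s["time_s"],s["wrist_force"])
E
```

```text
pics
station.py
top [[482.8317059766339, 0.0, 278.0777458915691], [0.0, 482.8317059766339, 209.96914301802295], [0.0, 0.0, 1.0]] [[0.0057, 0.987, -0.1606, 0.4689], [-1.0, 0.0059, 0.0006, 0.0573], [0.0015, 0.1606, 0.987, 0.8744], [0.0, 0.0, 0.0, 1.0]] ['pixels', 'z_map', 'K', 'world_from_camera']
side [[473.41577518733976, 0.0, 285.1578177302694], [0.0, 473.41577518733976, 212.68396788642673], [0.0, 0.0, 1.0]] [[-0.7092, 0.5249, -0.4708, 0.2635], [-0.705, -0.5331, 0.4677, 0.3759], [-0.0055, 0.6635, 0.7481, 0.6337], [0.0, 0.0, 0.0, 1.0]] ['pixels', 'z_map', 'K', 'world_from_camera']
[ 0.2573621  -0.56896511  0.22157185] [[-9.11192433e-01 -4.11979963e-01 -9.27092044e-04]
 [-4.11980987e-01  9.11190766e-01  1.74733721e-03]
 [ 1.24889789e-04  1.97410474e-03 -9.99998044e-01]] 0.9984577463937163 0.1 [ 0.20632295  0.26932885 -0.17083434]
```

View pics/top0.png

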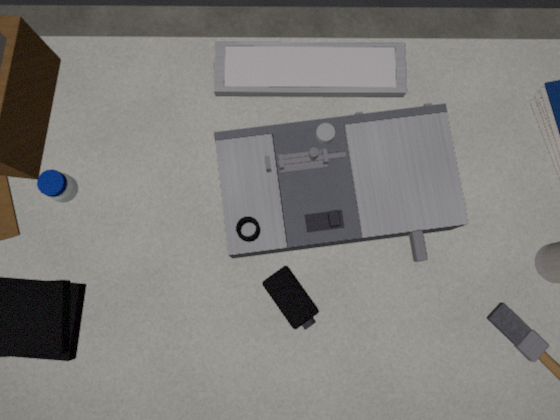

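View pics/side0.png

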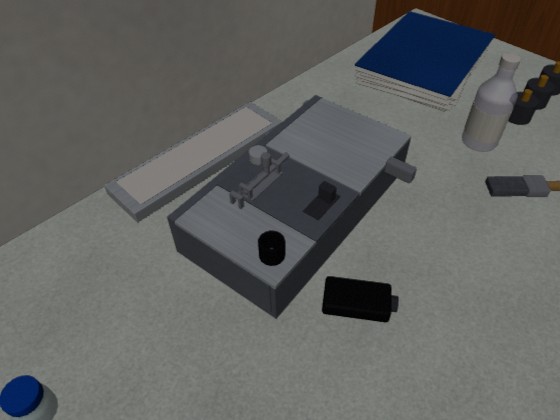

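Top view: chest spans about (217,135)-(466,228). Knob is near (314,154), keeper (268,163), release block (335,218), tab (419,245), tin (326,132), loupe (248,229) and torch (290,297). The side view shows the same layout, with the tab at (401,170).

```bash
cat > h.py <<'E'
import numpy as np,cv2
def cloud(c):
    h,w=c["z_map"].shape; v,u=np.mgrid[:h,:w]; K=c["K"]; z=c["z_map"]
    p=np.stack([(u-K[0,2])/K[0,0]*z,-(v-K[1,2])/K[1,1]*z,-z,np.ones_like(z)],-1)
    return (p@c["world_from_camera"].T)[...,:3]
def ray(c,u,v,zp):
    K=c["K"];M=c["world_from_camera"]
    d=M[:3,:3]@[(u-K[0,2])/K[0,0],-(v-K[1,2])/K[1,1],-1]; o=M[:3,3]
    return o+d*(zp-o[2])/d[2]
E
python3 - <<'E'
from h import *
T=dict(np.load("top0.npz"));S=dict(np.load("side0.npz"))
P=cloud(T);Q=cloud(S)
m=(abs(P[...,2]-.088)<.006)&(T["z_map"]>0); m=m.astype(np.uint8)
m=cv2.morphologyEx(m,cv2.MORPH_OPEN,np.ones((3,3)))
n,l,st,_=cv2.connectedComponentsWithStats(m); 
for i in range(1,n):
    if st[i,4]>300: print(st[i])
k=1+st[1:,4].argmax()
pts=P[l==k][:,:2].astype(np.float32); rc=cv2.minAreaRect(pts*1000); print(rc, cv2.boxPoints(rc).tolist(), np.median(P[l==k][:,2]))
for nm,C in(("T",P),("S",Q)):
  print(nm)
  x=C[...,2]
  import itertools
  reg=(C[...,0]>.4)&(C[...,0]<.75)&(C[...,1]>-.3)&(C[...,1]<.25)
  hi=(reg&(x>.106)&(x<.16)).astype(np.uint8)
  n,l,st,_=cv2.connectedComponentsWithStats(hi)
  for i in range(1,n):
    if st[i,4]>8:
      q=C[l==i]; print(st[i],q.min(0).round(4),q.max(0).round(4),np.median(q,0).round(4))
t=cv2.imread("pics/top0.png")[95:270,205:475];cv2.imwrite("pics/crop0.png",cv2.convertScaleAbs(cv2.resize(t,None,fx=2.9,fy=2.9,interpolation=2),alpha=1.5))
t=cv2.imread("pics/side0.png")[90:290,170:430];cv2.imwrite("pics/crop1.png",cv2.convertScaleAbs(cv2.resize(t,None,fx=3,fy=3,interpolation=2),alpha=1.5))
E
```

```text
[  215   103   254   152 27471]
((656.5330200195312, -45.47138977050781), (214.64718627929688, 400.2615051269531), 7.745497703552246) [[523.2163696289062, 138.369140625], [577.1608276367188, -258.2405700683594], [789.8496704101562, -229.31192016601562], [735.9052124023438, 167.29779052734375]] 0.08745141697230663
T
[323 123   4   6  10] [ 0.7319 -0.0218  0.1061] [ 0.7408 -0.0168  0.1083] [ 0.7371 -0.0201  0.1067]
[328 123   6  10  29] [ 0.725  -0.0333  0.106 ] [ 0.7405 -0.0247  0.1101] [ 0.7322 -0.0267  0.1069]
[320 131   3   6  11] [ 0.7177 -0.0151  0.1061] [ 0.7268 -0.0116  0.1084] [ 0.7229 -0.0118  0.1072]
[324 134   4   6  11] [ 0.7131 -0.0233  0.1061] [ 0.7213 -0.0182  0.1091] [ 0.7183 -0.0214  0.1072]
[309 147  11  13 103] [ 0.6753 -0.0098  0.1064] [0.6909 0.0082 0.1415] [0.6808 0.0007 0.1364]
[322 148   7  14  62] [ 0.6752 -0.0243  0.1062] [ 0.6973 -0.0147  0.1122] [ 0.685  -0.0194  0.1093]
[265 155   7  14  67] [0.6624 0.0688 0.1068] [0.685  0.0788 0.1139] [0.673  0.0738 0.1092]
[279 154   7  14  62] [0.6649 0.046  0.1063] [0.6862 0.0559 0.1118] [0.6764 0.0526 0.1094]
[329 210  12  16 159] [ 0.5694 -0.042   0.1062] [ 0.5932 -0.0244  0.1189] [ 0.5815 -0.0322  0.1144]
[236 216  25  25 277] [0.545  0.0856 0.1061] [0.582  0.1231 0.1249] [0.5637 0.1043 0.1208]
S
[249 145  33  30 357] [ 0.6736 -0.0354  0.106 ] [0.7415 0.014  0.1403] [ 0.6837 -0.0073  0.1102]
[319 181  18  16 187] [ 0.5671 -0.0409  0.1065] [ 0.5923 -0.022   0.1186] [ 0.5791 -0.0282  0.1154]
[239 182  15  11  83] [0.6636 0.0366 0.1061] [0.6865 0.059  0.113 ] [0.6754 0.054  0.1101]
[229 190  15  11  80] [0.6595 0.07   0.1064] [0.6841 0.0804 0.1124] [0.6714 0.0762 0.1104]
[258 230  28  29 549] [0.5437 0.0877 0.106 ] [0.5807 0.1252 0.1251] [0.5607 0.1074 0.1197]
```

View pics/crop0.png

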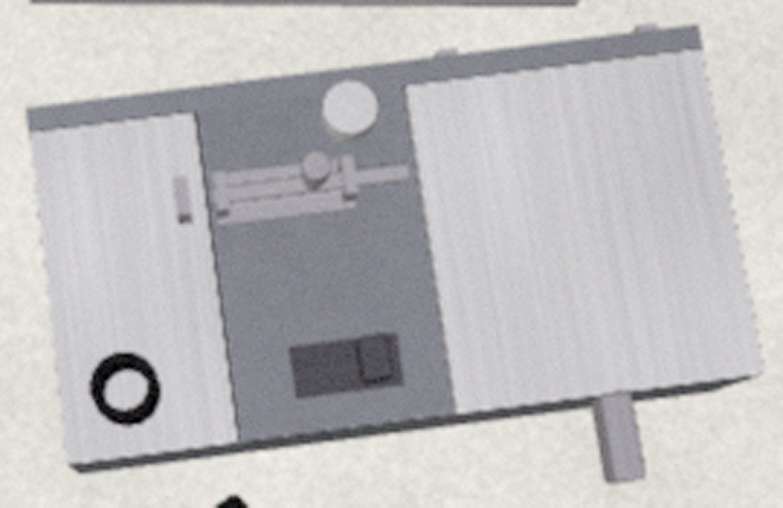

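View pics/crop1.png

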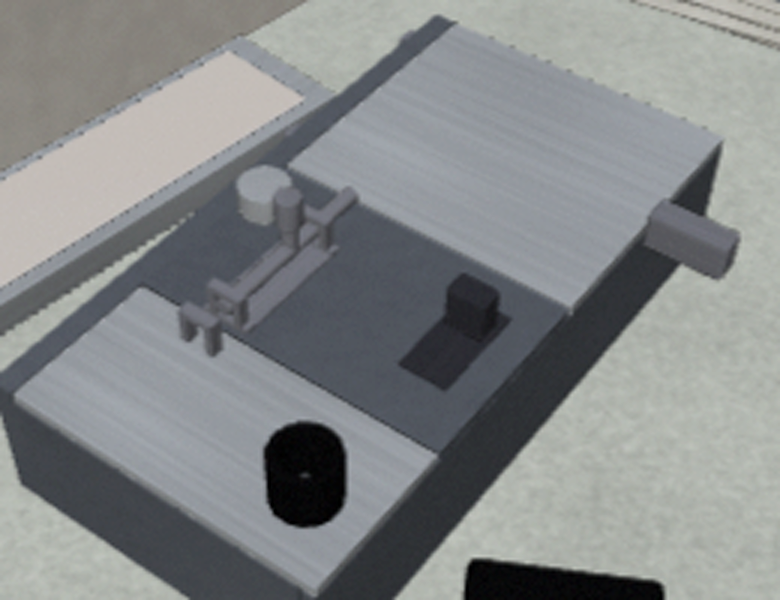

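```bash
cat >> h.py <<'E'
from scipy.spatial.transform import Rotation as R
YAW=np.radians(7.75)
CX=np.array([np.cos(YAW),np.sin(YAW),0]); CY=np.array([-np.sin(YAW),np.cos(YAW),0])
def go(s,pos,yaxis=CY):
    z=np.array([0,0,-1.]); M=np.column_stack([np.cross(yaxis,z),yaxis,z]); E=np.array(s["ee_rot"])
    print("move",(E.T@(np.array(pos)-s["tcp_pos"])).round(4),"rot",np.degrees(R.from_matrix(E.T@M).as_rotvec()).round(2))
E
python3 - <<'E'
from h import *
from station import r, optics
T=dict(np.load("top0.npz"));S=dict(np.load("side0.npz"))
c=np.array([.6565,-.0455,0])
loc=lambda p:np.stack([(p-c)@CX,(p-c)@CY,p[...,2]],-1)
for C,cam in((T,"T"),(S,"S")):
    P=loc(cloud(C)); ok=C["z_map"]>0
    def rg(n,xl,yl,zl):
        m=ok&(P[...,0]>xl[0])&(P[...,0]<xl[1])&(P[...,1]>yl[0])&(P[...,1]<yl[1])&(P[...,2]>zl[0])&(P[...,2]<zl[1]);q=P[m]
        print(cam,n,len(q),np.percentile(q,[2,50,98],axis=0).round(4).tolist())
    rg("knob",(-.0,.06),(.02,.075),(.130,.15)); rg("rel",(-.1,-.03),(-.0,.05),(.111,.125)); rg("tab",(-.18,-.11),(-.2,0),(.085,.11))
    rg("keeper",(0,.06),(.1,.14),(.104,.12)); rg("top",(-.15,.15),(-.25,.25),(.083,.091)); rg("all",(-.3,.3),(-.5,-.3),(.02,.4)); rg("rod",(0,.06),(-.02,.035),(.096,.105))
# world heights along the path
P=cloud(T); m=(P[...,1]<-.25)&(P[...,2]>.03)&(T["z_map"]>0); print(P[m].max(0),P[m].min(0))
print("knob top ray T",loc(ray(T,313.9,150.8,.138)))
s=r.sense(); go(s,c+CX*.026+CY*.045+[0,0,.2])
E
```

```text
T knob 82 [[0.0255, 0.0356, 0.1308], [0.0321, 0.0427, 0.137], [0.0396, 0.0492, 0.139]]
T rel 150 [[-0.084, 0.0149, 0.1113], [-0.0729, 0.0228, 0.1146], [-0.0609, 0.0301, 0.117]]
T tab 364 [[-0.156, -0.1187, 0.087], [-0.1337, -0.1086, 0.096], [-0.1111, -0.1013, 0.0988]]
T keeper 68 [[0.0216, 0.1125, 0.1069], [0.0326, 0.1163, 0.1092], [0.0442, 0.1201, 0.1122]]
T top 27452 [[-0.1038, -0.1912, 0.0846], [-0.0072, -0.0089, 0.0874], [0.0992, 0.1923, 0.0902]]
T all 1805 [[-0.214, -0.4223, 0.0225], [0.0492, -0.4014, 0.0402], [0.1292, -0.3365, 0.0739]]
T rod 128 [[0.0221, -0.0115, 0.0981], [0.0322, 0.01, 0.1029], [0.0591, 0.0318, 0.1048]]
S knob 89 [[0.0239, 0.0367, 0.1305], [0.0304, 0.046, 0.138], [0.0385, 0.0511, 0.1397]]
S rel 145 [[-0.0851, 0.0157, 0.1118], [-0.0742, 0.0259, 0.116], [-0.0626, 0.0323, 0.1179]]
S tab 360 [[-0.1576, -0.1171, 0.0855], [-0.135, -0.1033, 0.0964], [-0.1111, -0.0994, 0.0995]]
S keeper 93 [[0.0207, 0.1003, 0.105], [0.0311, 0.1185, 0.1101], [0.0431, 0.122, 0.1122]]
S top 19741 [[-0.1071, -0.1867, 0.0862], [-0.0133, 0.0393, 0.0888], [0.0977, 0.1989, 0.0906]]
S all 6946 [[-0.238, -0.4961, 0.0238], [-0.0988, -0.4063, 0.0491], [0.1214, -0.3356, 0.1897]]
S rod 80 [[0.0212, -0.0114, 0.0964], [0.028, 0.011, 0.1025], [0.0471, 0.034, 0.1048]]
[ 0.84637847 -0.25001941  0.08961542] [ 0.48447912 -0.45383802  0.03010283]
knob top ray T [0.0331171  0.04238415 0.138     ]
move [-0.6171  0.3482  0.0222] rot [ 0.11 -0.02 16.58]
```

Careful with the scale: shifts go in shares of 60 cm and turns go in shares of pi/2 rad. That gives: -0.28 m / 0.6 = -0.4667, 0.045 m / 0.6 = 0.075, 16.6 degrees / 90 = 0.1844.

Request:
{"fn": "jog_arm", "kwargs": {"segments": [[[1,0,0,-0.0833,0,0,0],[1,-0.0667,0.0333,-0.1167,0,0,0.0222],[1,-0.1333,0.075,-0.1167,0,0,0.0667],[1,-0.2,0.1133,-0.1167,0,0,0.1111],[1,-0.2667,0.15,-0.1167,0,0,0.1556],[1,-0.3333,0.1883,-0.1167,0,0,0.1844],[1,-0.4,0.225,-0.1167,0,0,0.1844],[1,-0.4667,0.2633,-0.1167,0,0,0.1844]]]}}

```text
time_s: 0.9
tcp_pos: [0.4482, -0.3083, 0.2922]
ee_rot: [[-0.991, -0.135, -0.0], [-0.135, 0.991, 0.0], [0.0, 0.0, -1.0]]
wrist_force: [1.4, -0.8, 0.3]
gripper_width: 1.003
gripper_force: 0.0
```

```bash
python3 - <<'E'
from h import *
from station import r, optics
c=np.array([.6565,-.0455,0])
s=r.sense(); go(s,c+CX*.0325+CY*.0435+[0,0,.2])
E
```

```text
move [-0.2743  0.2758  0.0923] rot [ 0.03 -0.02 -0.01]
```

In the tool's units: -0.26 m / 0.6 = -0.4333, 0.05 m / 0.6 = 0.0833.

Request:
{"fn": "jog_arm", "kwargs": {"segments": [[[1,-0.0567,0.0567,0.0167,0,0,0],[1,-0.1133,0.1133,0.0333,0,0,0],[1,-0.17,0.17,0.05,0,0,0],[1,-0.2267,0.2267,0.0667,0,0,0],[1,-0.2833,0.2833,0.0833,0,0,0],[1,-0.34,0.34,0.1,0,0,0],[1,-0.3967,0.3967,0.1167,0,0,0],[0.6,-0.4333,0.4333,0.1333,0,0,0]]]}}

```text
time_s: 1.7
tcp_pos: [0.6714, -0.0146, 0.211]
ee_rot: [[-0.991, -0.137, -0.001], [-0.137, 0.991, 0.0], [0.001, 0.0, -1.0]]
wrist_force: [0.2, -1.3, -1.2]
gripper_width: 0.966
gripper_force: 0.0
```

Request:
{"fn": "jog_arm", "kwargs": {"segments": [[[0.6,0,0,0,0,0,0],[0.6,0,0,0,0,0,0]]]}}

```text
time_s: 1.9
tcp_pos: [0.6699, -0.0169, 0.2112]
ee_rot: [[-0.991, -0.136, -0.003], [-0.136, 0.991, -0.001], [0.003, -0.0, -1.0]]
wrist_force: [-0.3, 0.3, 0.5]
gripper_width: 0.815
gripper_force: 0.0
```

```bash
python3 - <<'E'
from h import *
from station import r, optics
c=np.array([.6565,-.0455,0])
s=r.sense(); go(s,c+CX*.0325+CY*.0435+[0,0,.117])
T=optics.capture("top"); cv2.imwrite("pics/top1.png",cv2.resize(T["pixels"][80:280,200:480,::-1],None,fx=2.8,fy=2.8))
E
```

```text
move [-0.0156  0.017   0.0942] rot [-0.01 -0.15  0.05]
```

In the tool's units: 0.093 m / 0.6 = 0.155, 0.085 m / 0.6 = 0.1417.

Request:
{"fn": "jog_arm", "kwargs": {"segments": [[[0.6,-0.025,0.0283,0,0,0,0],[0.6,-0.0258,0.0283,0.0667,0,0,0],[0.6,-0.0258,0.0283,0.1083,0,0,0],[0.6,-0.0258,0.0283,0.1417,0,0,0],[0.6,-0.0258,0.0283,0.155,0,0,0],[0.6,-0.0258,0.0283,0.155,0,0,0]]]}}

```text
time_s: 2.55
tcp_pos: [0.6825, 0.0003, 0.1192]
ee_rot: [[-0.991, -0.133, -0.001], [-0.133, 0.991, -0.0], [0.002, -0.0, -1.0]]
wrist_force: [0.3, 0.8, 0.5]
gripper_width: 0.599
gripper_force: 0.0
```

Request:
{"fn": "jog_arm", "kwargs": {"segments": [[[0.1,0,0,0,0,0,0],[0.1,0,0,0,0,0,0],[0.1,0,0,0,0,0,0],[0.1,0,0,0,0,0,0],[0.1,0,0,0,0,0,0],[0.1,0,0,0,0,0,0]]]}}

```text
time_s: 3.15
tcp_pos: [0.6834, 0.0017, 0.1198]
ee_rot: [[-0.991, -0.135, 0.0], [-0.135, 0.991, 0.0], [-0.0, 0.0, -1.0]]
wrist_force: [0.3, 0.8, 1.0]
gripper_width: 0.175
gripper_force: 30.0
```

In the tool's units: 0.026 m / 0.6 = 0.0433, 0.024 m / 0.6 = 0.04.

Request:
{"fn": "jog_arm", "kwargs": {"segments": [[[0.1,0,0.0067,0,0,0,0],[0.1,0,0.0133,0,0,0,0],[0.1,0,0.02,0,0,0,0],[0.1,0,0.0267,0,0,0,0],[0.1,0,0.0333,0,0,0,0],[0.1,0,0.04,0,0,0,0],[0.1,0,0.0433,0,0,0,0],[0.1,0,0.0433,0,0,0,0]]]}}

```text
time_s: 3.95
tcp_pos: [0.6798, 0.028, 0.1198]
ee_rot: [[-0.991, -0.135, 0.0], [-0.135, 0.991, 0.001], [-0.0, 0.0, -1.0]]
wrist_force: [-1.3, 0.3, 3.1]
gripper_width: 0.171
gripper_force: 30.0
```

In the tool's units: 0.006 m / 0.6 = 0.01, 0.004 m / 0.6 = 0.0067.

Request:
{"fn": "jog_arm", "kwargs": {"segments": [[[0.1,0,0.0033,0,0,0,0],[0.1,0,0.0067,0,0,0,0],[0.1,0,0.01,0,0,0,0],[0.1,0,0.01,0,0,0,0]]]}}

```text
time_s: 4.35
tcp_pos: [0.679, 0.0335, 0.1197]
ee_rot: [[-0.991, -0.135, 0.0], [-0.135, 0.991, 0.0], [-0.0, 0.0, -1.0]]
wrist_force: [-0.4, -1.3, 3.7]
gripper_width: 0.171
gripper_force: 30.0
```

In the tool's units: 0.003 m / 0.6 = 0.005, 0.002 m / 0.6 = 0.0033.

Request:
{"fn": "jog_arm", "kwargs": {"segments": [[[0.1,0,0.0017,0,0,0,0],[0.1,0,0.0033,0,0,0,0],[0.1,0,0.005,0,0,0,0],[0.1,0,0.005,0,0,0,0]]]}}

```text
time_s: 4.75
tcp_pos: [0.6787, 0.0363, 0.1197]
ee_rot: [[-0.991, -0.135, 0.0], [-0.135, 0.991, 0.0], [-0.0, 0.0, -1.0]]
wrist_force: [-0.3, -1.3, 4.0]
gripper_width: 0.174
gripper_force: 30.0
```

In the tool's units: 0.002 m / 0.6 = 0.0033, 0.001 m / 0.6 = 0.0017.

Request:
{"fn": "jog_arm", "kwargs": {"segments": [[[0.1,0,0.0017,0,0,0,0],[0.1,0,0.0033,0,0,0,0],[0.1,0,0.0033,0,0,0,0]]]}}

```text
time_s: 5.05
tcp_pos: [0.6785, 0.0374, 0.1198]
ee_rot: [[-0.991, -0.135, 0.0], [-0.135, 0.991, -0.001], [-0.0, -0.001, -1.0]]
wrist_force: [0.1, -4.4, 4.4]
gripper_width: 0.173
gripper_force: 30.0
```

In the tool's units: 0.002 m / 0.6 = 0.0033, 0.001 m / 0.6 = 0.0017.

Request:
{"fn": "jog_arm", "kwargs": {"segments": [[[0.1,0,0.0017,0,0,0,0],[0.1,0,0.0033,0,0,0,0],[0.1,0,0.0033,0,0,0,0]]]}}

```text
time_s: 5.35
tcp_pos: [0.6785, 0.0376, 0.1198]
ee_rot: [[-0.991, -0.134, 0.0], [-0.134, 0.991, -0.003], [0.0, -0.003, -1.0]]
wrist_force: [2.0, -9.8, 2.6]
gripper_width: 0.173
gripper_force: 30.0
```

In the tool's units: 0.003 m / 0.6 = 0.005, 0.001 m / 0.6 = 0.0017.

Request:
{"fn": "jog_arm", "kwargs": {"segments": [[[0.1,0,0.0017,0,0,0,0],[0.1,0,0.005,0,0,0,0],[0.1,0,0.005,0,0,0,0]]]}}

```text
time_s: 5.65
tcp_pos: [0.6784, 0.0378, 0.1198]
ee_rot: [[-0.991, -0.134, -0.0], [-0.134, 0.991, -0.007], [0.001, -0.007, -1.0]]
wrist_force: [4.3, -18.0, 2.3]
gripper_width: 0.169
gripper_force: 30.0
```

Request:
{"fn": "jog_arm", "kwargs": {"segments": [[[0.1,0,-0.0083,0,0,0,0],[0.35,0,-0.01,0,0,0,0],[0.35,0,-0.01,0,0,0,0],[0.35,0,-0.01,-0.05,0,0,0],[0.35,0,-0.01,-0.1333,0,0,0],[0.35,0,-0.01,-0.1667,0,0,0]]]}}

```text
time_s: 6.25
tcp_pos: [0.68, 0.0383, 0.2236]
ee_rot: [[-0.991, -0.136, 0.006], [-0.136, 0.991, 0.001], [-0.006, 0.0, -1.0]]
wrist_force: [0.9, 0.2, 0.8]
gripper_width: 0.345
gripper_force: 0.0
```

```bash
python3 - <<'E'
from h import *
from station import r, optics
c=np.array([.6565,-.0455,0])
s=r.sense(); go(s,c-CX*.138-CY*.11+[0,0,.2])
E
```

```text
move [ 0.173  -0.1896  0.0225] rot [0.01 0.35 0.07]
```

In the tool's units: -0.19 m / 0.6 = -0.3167, -0.175 m / 0.6 = -0.2917.

Request:
{"fn": "jog_arm", "kwargs": {"segments": [[[0.6,0.0417,-0.0467,0,0,0,0],[0.6,0.0917,-0.1,0,0,0,0],[0.6,0.1417,-0.1533,0,0,0,0],[0.6,0.1917,-0.2083,0,0,0,0],[0.6,0.2333,-0.2583,0,0,0,0],[0.6,0.2667,-0.2917,0,0,0,0],[0.6,0.2883,-0.3167,0,0,0,0],[0.6,0.2883,-0.3167,0,0,0,0]]]}}

```text
time_s: 7.05
tcp_pos: [0.531, -0.1751, 0.2188]
ee_rot: [[-0.991, -0.132, -0.002], [-0.132, 0.991, 0.001], [0.001, 0.001, -1.0]]
wrist_force: [-0.7, 0.6, -0.1]
gripper_width: 0.6
gripper_force: 0.0
```

```bash
python3 - <<'E'
from h import *
from station import r, optics
c=np.array([.6565,-.0455,0])
loc=lambda p:np.stack([(p-c)@CX,(p-c)@CY,p[...,2]],-1)
s=r.sense(); go(s,c-CX*.138-CY*.11+[0,0,.068])
for n in("side","top"):
    C=optics.capture(n); P=loc(cloud(C)); m=(abs(P[...,0]-.031)<.02)&(P[...,1]>.02)&(P[...,1]<.12)&(P[...,2]>.13)&(P[...,2]<.15)
    print(n,m.sum(),np.median(P[m],0))
    m=(abs(P[...,0]-.031)<.02)&(P[...,1]>-.06)&(P[...,1]<.2)&(P[...,2]>.094)&(P[...,2]<.107);print(np.percentile(P[m],[2,98],axis=0))
    cv2.imwrite(f"pics/{n}2.png",cv2.convertScaleAbs(cv2.resize(C["pixels"][80:290,170:450,::-1],None,fx=2.8,fy=2.8),alpha=1.4))
E
```

```text
move [-0.004   0.0013  0.1508] rot [ 0.08 -0.08 -0.15]
side 94 [0.02990538 0.08080693 0.13785672]
[[0.02055633 0.02383157 0.09536883]
 [0.04249954 0.13509423 0.10669304]]
top 47 [0.03394794 0.07960171 0.13737041]
[[0.02147842 0.08327054 0.09568021]
 [0.03708175 0.13263126 0.10662555]]
```

View pics/side2.png

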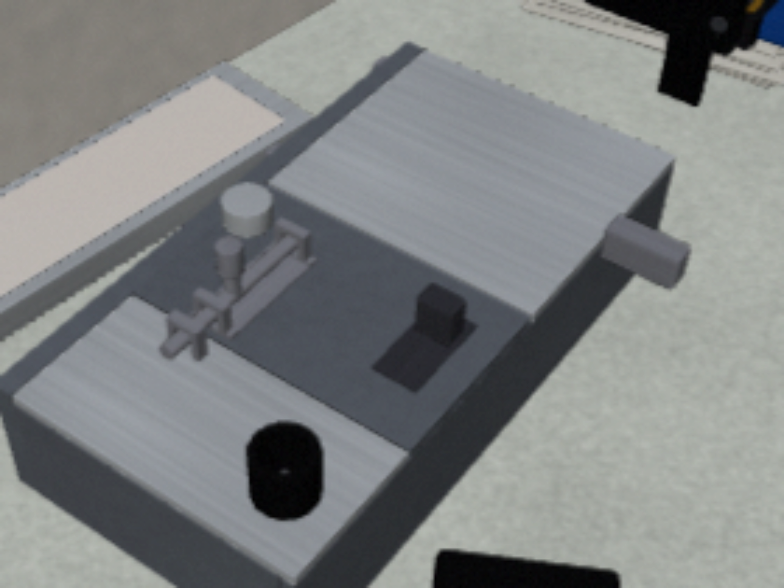

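Rod passes through the keeper at crop (180,335), and both views put the knob at y≈0.080, so the bolt is home. Next is the tab.

In the tool's units: 0.152 m / 0.6 = 0.2533, 0.15 m / 0.6 = 0.25.

Request:
{"fn": "jog_arm", "kwargs": {"segments": [[[0.6,-0.005,0,0.0333,0,0,0],[0.6,-0.005,0.0017,0.0833,0,0,0],[0.6,-0.005,0.0017,0.1417,0,0,0],[0.6,-0.005,0.0017,0.1917,0,0,0],[0.6,-0.005,0.0017,0.2333,0,0,0],[0.6,-0.005,0.0017,0.25,0,0,0],[0.6,-0.005,0.0017,0.2533,0,0,0]]]}}

```text
time_s: 7.85
tcp_pos: [0.5353, -0.1721, 0.0661]
ee_rot: [[-0.991, -0.136, -0.003], [-0.136, 0.991, 0.0], [0.003, 0.001, -1.0]]
wrist_force: [0.1, 0.9, 0.5]
gripper_width: 0.599
gripper_force: 0.0
```

Request:
{"fn": "jog_arm", "kwargs": {"segments": [[[0.1,0,0,0,0,0,0],[0.1,0,0,0,0,0,0],[0.1,0,0,0,0,0,0],[0.1,0,0,0,0,0,0],[0.1,0,0,0,0,0,0],[0.1,0,0,0,0,0,0]]]}}

```text
time_s: 8.45
tcp_pos: [0.5355, -0.1721, 0.0681]
ee_rot: [[-0.991, -0.134, 0.001], [-0.134, 0.991, 0.001], [-0.001, 0.001, -1.0]]
wrist_force: [-0.5, 5.8, 3.1]
gripper_width: 0.204
gripper_force: 30.0
```

In the tool's units: -0.007 m / 0.6 = -0.0117, -0.006 m / 0.6 = -0.01.

Request:
{"fn": "jog_arm", "kwargs": {"segments": [[[0.1,0,0,-0.0033,0,0,0],[0.1,0,0,-0.0067,0,0,0],[0.1,0,0,-0.01,0,0,0],[0.1,0,0,-0.0117,0,0,0],[0.1,0,0,-0.0117,0,0,0]]]}}

```text
time_s: 8.95
tcp_pos: [0.5355, -0.1721, 0.074]
ee_rot: [[-0.991, -0.135, -0.0], [-0.135, 0.991, 0.001], [0.0, 0.001, -1.0]]
wrist_force: [2.3, 4.7, -3.5]
gripper_width: 0.205
gripper_force: 30.0
```

In the tool's units: -0.006 m / 0.6 = -0.01, -0.004 m / 0.6 = -0.0067.

Request:
{"fn": "jog_arm", "kwargs": {"segments": [[[0.1,0,0,-0.0033,0,0,0],[0.1,0,0,-0.0067,0,0,0],[0.1,0,0,-0.01,0,0,0],[0.1,0,0,-0.01,0,0,0]]]}}

```text
time_s: 9.35
tcp_pos: [0.5356, -0.1721, 0.0786]
ee_rot: [[-0.991, -0.134, -0.0], [-0.134, 0.991, 0.002], [-0.0, 0.002, -1.0]]
wrist_force: [4.7, 4.1, -10.7]
gripper_width: 0.205
gripper_force: 30.0
```

In the tool's units: -0.003 m / 0.6 = -0.005, -0.002 m / 0.6 = -0.0033.

Request:
{"fn": "jog_arm", "kwargs": {"segments": [[[0.1,0,0,-0.0033,0,0,0],[0.1,0,0,-0.005,0,0,0],[0.1,0,0,-0.005,0,0,0]]]}}

```text
time_s: 9.65
tcp_pos: [0.5355, -0.172, 0.0796]
ee_rot: [[-0.991, -0.133, -0.001], [-0.133, 0.991, 0.002], [0.0, 0.002, -1.0]]
wrist_force: [9.1, 2.1, -21.6]
gripper_width: 0.205
gripper_force: 30.0
```

The cover is caught: it stopped hard after about 11 mm, at 22 N. Lowering it, letting go, and going to the release slide.

In the tool's units: 0.015 m / 0.6 = 0.025, 0.01 m / 0.6 = 0.0167.

Request:
{"fn": "jog_arm", "kwargs": {"segments": [[[0.1,0,0,0.0083,0,0,0],[0.1,0,0,0.0167,0,0,0],[0.1,0,0,0.025,0,0,0],[0.1,0,0,0.025,0,0,0],[0.6,0,0,0.025,0,0,0],[0.6,0,0,0.025,0,0,0],[0.6,0,0,0.025,0,0,0],[0.6,0,0,0.025,0,0,0]]]}}

```text
time_s: 10.45
tcp_pos: [0.5354, -0.1734, 0.0687]
ee_rot: [[-0.991, -0.134, 0.0], [-0.134, 0.991, -0.0], [-0.0, -0.0, -1.0]]
wrist_force: [-1.3, -0.5, 0.1]
gripper_width: 0.481
gripper_force: 0.0
```

Request:
{"fn": "jog_arm", "kwargs": {"segments": [[[0.5,0,0,-0.05,0,0,0],[0.5,0,0,-0.1167,0,0,0],[0.5,0,0,-0.1667,0,0,0],[0.5,-0.0333,0.0667,-0.1667,0,0,0],[0.5,-0.0667,0.1333,-0.1667,0,0,0],[0.45,-0.1,0.1917,-0.1667,0,0,0],[0.45,-0.1083,0.22,-0.1667,0,0,0],[0.45,-0.1083,0.22,-0.1667,0,0,0]]]}}

```text
time_s: 11.25
tcp_pos: [0.5823, -0.0316, 0.1684]
ee_rot: [[-0.99, -0.138, -0.0], [-0.138, 0.99, -0.0], [0.0, 0.0, -1.0]]
wrist_force: [-0.9, -0.5, 0.4]
gripper_width: 0.451
gripper_force: 0.0
```

```bash
python3 - <<'E'
from h import *
from station import r, optics
c=np.array([.6565,-.0455,0])
s=r.sense(); go(s,c-CX*.073+CY*.0235+[0,0,.1])
E
```

```text
move [ 0.0013 -0.0003  0.0684] rot [ 0.   -0.02  0.16]
```

In the tool's units: 0.068 m / 0.6 = 0.1133, 0.065 m / 0.6 = 0.1083.

Request:
{"fn": "jog_arm", "kwargs": {"segments": [[[0.45,0,0,0.0333,0,0,0],[0.45,0,0,0.0667,0,0,0],[0.45,0,0,0.0917,0,0,0],[0.45,0,0,0.1083,0,0,0],[0.45,0,0,0.1133,0,0,0],[0.45,0,0,0.1133,0,0,0]]]}}

```text
time_s: 11.85
tcp_pos: [0.5819, -0.0341, 0.1005]
ee_rot: [[-0.991, -0.134, -0.0], [-0.134, 0.991, -0.0], [0.0, -0.0, -1.0]]
wrist_force: [-0.1, -0.2, -0.9]
gripper_width: 0.452
gripper_force: 0.0
```

Request:
{"fn": "jog_arm", "kwargs": {"segments": [[[0.1,0,0,0,0,0,0],[0.1,0,0,0,0,0,0],[0.1,0,0,0,0,0,0],[0.1,0,0,0,0,0,0],[0.1,0,0,0,0,0,0]]]}}

```text
time_s: 12.35
tcp_pos: [0.5821, -0.0315, 0.1011]
ee_rot: [[-0.991, -0.135, 0.001], [-0.135, 0.991, 0.003], [-0.001, 0.002, -1.0]]
wrist_force: [-2.1, 6.7, 2.1]
gripper_width: 0.18
gripper_force: 30.0
```

In the tool's units: 0.022 m / 0.6 = 0.0367, 0.02 m / 0.6 = 0.0333.

Request:
{"fn": "jog_arm", "kwargs": {"segments": [[[0.1,0,0.0067,0,0,0,0],[0.1,0,0.0133,0,0,0,0],[0.1,0,0.02,0,0,0,0],[0.1,0,0.0267,0,0,0,0],[0.1,0,0.0333,0,0,0,0],[0.1,0,0.0367,0,0,0,0],[0.1,0,0.0367,0,0,0,0]]]}}

```text
time_s: 13.05
tcp_pos: [0.5794, -0.0113, 0.1011]
ee_rot: [[-0.991, -0.135, 0.001], [-0.135, 0.991, 0.0], [-0.001, 0.0, -1.0]]
wrist_force: [0.7, -1.5, 6.1]
gripper_width: 0.186
gripper_force: 30.0
```

In the tool's units: 0.006 m / 0.6 = 0.01, 0.004 m / 0.6 = 0.0067.

Request:
{"fn": "jog_arm", "kwargs": {"segments": [[[0.1,0,0.0033,0,0,0,0],[0.1,0,0.0067,0,0,0,0],[0.1,0,0.01,0,0,0,0],[0.1,0,0.01,0,0,0,0]]]}}

```text
time_s: 13.45
tcp_pos: [0.5786, -0.0056, 0.1011]
ee_rot: [[-0.991, -0.135, 0.001], [-0.135, 0.991, -0.0], [-0.001, -0.0, -1.0]]
wrist_force: [0.7, -3.2, 4.0]
gripper_width: 0.184
gripper_force: 30.0
```

In the tool's units: 0.003 m / 0.6 = 0.005, 0.001 m / 0.6 = 0.0017.

Request:
{"fn": "jog_arm", "kwargs": {"segments": [[[0.1,0,0.0017,0,0,0,0],[0.1,0,0.005,0,0,0,0],[0.1,0,0.005,0,0,0,0]]]}}

```text
time_s: 13.75
tcp_pos: [0.5785, -0.0054, 0.1011]
ee_rot: [[-0.991, -0.135, 0.001], [-0.135, 0.991, -0.004], [-0.0, -0.004, -1.0]]
wrist_force: [2.7, -13.5, 3.4]
gripper_width: 0.181
gripper_force: 30.0
```

In the tool's units: 0.002 m / 0.6 = 0.0033, 0.001 m / 0.6 = 0.0017.

Request:
{"fn": "jog_arm", "kwargs": {"segments": [[[0.1,0,0.0017,0,0,0,0],[0.1,0,0.0033,0,0,0,0],[0.1,0,0.0033,0,0,0,0]]]}}

```text
time_s: 14.05
tcp_pos: [0.5785, -0.0052, 0.1011]
ee_rot: [[-0.991, -0.135, 0.001], [-0.135, 0.991, -0.006], [0.0, -0.006, -1.0]]
wrist_force: [5.2, -19.6, 2.1]
gripper_width: 0.179
gripper_force: 30.0
```

Hard stop at about 26 mm, so the slide is at full travel. Going back to the tab.

In the tool's units: -0.085 m / 0.6 = -0.1417, -0.07 m / 0.6 = -0.1167.

Request:
{"fn": "jog_arm", "kwargs": {"segments": [[[0.1,0,-0.0083,0,0,0,0],[0.45,0,-0.0083,0,0,0,0],[0.45,0,-0.0083,0,0,0,0],[0.45,0,-0.0083,0,0,0,0],[0.45,0,-0.0083,-0.05,0,0,0],[0.5,0,-0.0083,-0.1167,0,0,0],[0.6,0.0333,-0.075,-0.1167,0,0,0],[0.6,0.0583,-0.1417,-0.1167,0,0,0]]]}}

```text
time_s: 14.85
tcp_pos: [0.5545, -0.0889, 0.1716]
ee_rot: [[-0.99, -0.138, 0.002], [-0.138, 0.99, 0.001], [-0.002, 0.001, -1.0]]
wrist_force: [0.0, -0.2, -0.6]
gripper_width: 0.571
gripper_force: 0.0
```

Request:
{"fn": "jog_arm", "kwargs": {"segments": [[[0.6,0.025,-0.0667,0,0,0,0],[0.6,0.0467,-0.1167,0,0,0,0],[0.6,0.05,-0.1317,0,0,0,0],[0.6,0.05,-0.1317,0,0,0,0]]]}}

```text
time_s: 15.25
tcp_pos: [0.535, -0.1726, 0.1701]
ee_rot: [[-0.991, -0.133, -0.001], [-0.133, 0.991, 0.0], [0.0, 0.0, -1.0]]
wrist_force: [-0.0, 0.0, -0.8]
gripper_width: 0.598
gripper_force: 0.0
```

```bash
python3 - <<'E'
from h import *
from station import r, optics
c=np.array([.6565,-.0455,0])
loc=lambda p:np.stack([(p-c)@CX,(p-c)@CY,p[...,2]],-1)
s=r.sense(); go(s,[.5354,-.1725,.067])
C=optics.capture("side"); P=loc(cloud(C)); m=(P[...,0]>-.1)&(P[...,0]<-.04)&(P[...,1]>-0.01)&(P[...,1]<.09)&(P[...,2]>.111)&(P[...,2]<.125)
print(np.median(P[m],0))
m=(abs(P[...,0]-.031)<.02)&(P[...,1]>.02)&(P[...,1]<.12)&(P[...,2]>.13)&(P[...,2]<.15);print(np.median(P[m],0))
E
```

```text
move [-0.0004 -0.      0.1031] rot [ 0.03 -0.03 -0.12]
[-0.07412987  0.05061389  0.1158352 ]
[0.03034082 0.08061623 0.13786606]
```

In the tool's units: 0.103 m / 0.6 = 0.1717, 0.03 m / 0.6 = 0.05.

Request:
{"fn": "jog_arm", "kwargs": {"segments": [[[0.6,0,0,0.05,0,0,0],[0.6,0,0,0.1,0,0,0],[0.6,0,0,0.1417,0,0,0],[0.6,0,0,0.1667,0,0,0],[0.6,0,0,0.1717,0,0,0],[0.6,0,0,0.1717,0,0,0]]]}}

```text
time_s: 15.9
tcp_pos: [0.5357, -0.1709, 0.0673]
ee_rot: [[-0.991, -0.137, -0.001], [-0.137, 0.991, -0.0], [0.001, 0.0, -1.0]]
wrist_force: [-0.7, -0.2, 0.4]
gripper_width: 0.595
gripper_force: 0.0
```

Request:
{"fn": "jog_arm", "kwargs": {"segments": [[[0.1,0,0,0,0,0,0],[0.1,0,0,0,0,0,0],[0.1,0,0,0,0,0,0],[0.1,0,0,0,0,0,0],[0.1,0,0,0,0,0,0],[0.1,0,0,0,0,0,0]]]}}

```text
time_s: 16.5
tcp_pos: [0.5354, -0.172, 0.0678]
ee_rot: [[-0.991, -0.135, 0.0], [-0.135, 0.991, 0.0], [-0.0, 0.0, -1.0]]
wrist_force: [-0.1, 0.5, 1.4]
gripper_width: 0.209
gripper_force: 30.0
```

Request:
{"fn": "jog_arm", "kwargs": {"segments": [[[0.1,0,0,-0.005,0,0,0],[0.1,0,0,-0.01,0,0,0],[0.1,0,0,-0.015,0,0,0],[0.1,-0.0005,0,-0.02,0,0,0],[0.1,-0.0008,0,-0.025,0,0,0],[0.1,-0.0008,0,-0.025,0,0,0]]]}}

```text
time_s: 17.1
tcp_pos: [0.5356, -0.172, 0.0828]
ee_rot: [[-0.991, -0.135, -0.0], [-0.135, 0.991, 0.0], [0.0, 0.0, -1.0]]
wrist_force: [1.5, -0.3, -3.0]
gripper_width: 0.205
gripper_force: 30.0
```

In the tool's units: -0.08 m / 0.6 = -0.1333, -0.0205 m / 0.6 = -0.0342.

Request:
{"fn": "jog_arm", "kwargs": {"segments": [[[0.1,-0.0017,0,-0.02,0,0,0],[0.1,-0.005,0,-0.04,0,0,0],[0.1,-0.0083,0,-0.0583,0,0,0],[0.1,-0.0133,0,-0.0783,0,0,0],[0.1,-0.02,0,-0.0967,0,0,0],[0.1,-0.0267,0,-0.115,0,0,0],[0.1,-0.0342,0,-0.1333,0,0,0],[0.1,-0.0342,0,-0.1333,0,0,0]]]}}

```text
time_s: 17.9
tcp_pos: [0.556, -0.1692, 0.1642]
ee_rot: [[-0.991, -0.135, -0.0], [-0.135, 0.991, -0.0], [0.0, -0.0, -1.0]]
wrist_force: [-4.3, -1.9, -0.6]
gripper_width: 0.204
gripper_force: 30.0
```

In the tool's units: -0.0635 m / 0.6 = -0.1058, -0.049 m / 0.6 = -0.0817.

Request:
{"fn": "jog_arm", "kwargs": {"segments": [[[0.1,-0.0083,0,-0.0167,0,0,0],[0.1,-0.0183,0,-0.0333,0,0,0],[0.1,-0.0283,0,-0.05,0,0,0],[0.1,-0.04,0,-0.0667,0,0,0],[0.1,-0.0517,0,-0.0817,0,0,0],[0.1,-0.065,0,-0.0967,0,0,0],[0.1,-0.0742,0,-0.1058,0,0,0],[0.1,-0.0742,0,-0.1058,0,0,0]]]}}

```text
time_s: 18.7
tcp_pos: [0.6012, -0.163, 0.2274]
ee_rot: [[-0.991, -0.135, 0.002], [-0.135, 0.991, -0.0], [-0.002, -0.001, -1.0]]
wrist_force: [-5.0, -1.9, 2.5]
gripper_width: 0.205
gripper_force: 30.0
```

Request:
{"fn": "jog_arm", "kwargs": {"segments": [[[0.1,0,0,0,0,0,0],[0.1,0,0,0,0,0,0],[0.1,0,0,0,0,0,0],[0.1,0,0,0,0,0,0],[0.1,0,0,0,0,0,0]]]}}

```text
time_s: 19.2
tcp_pos: [0.6004, -0.1632, 0.2266]
ee_rot: [[-0.991, -0.135, 0.001], [-0.135, 0.991, -0.0], [-0.001, -0.0, -1.0]]
wrist_force: [-5.2, -0.0, 2.6]
gripper_width: 0.206
gripper_force: 30.0
```

```bash
python3 - <<'E'
from h import *
from station import r, optics
c=np.array([.6565,-.0455,0])
loc=lambda p:np.stack([(p-c)@CX,(p-c)@CY,p[...,2]],-1)
C=optics.capture("side"); P=loc(cloud(C)); m=(abs(P[...,0])<.06)&(P[...,1]>-.17)&(P[...,1]<-.05)&(P[...,2]>.1)&(P[...,2]<.25)
q=P[m]; print(m.sum(),np.degrees(np.arctan(np.polyfit(q[:,0],q[:,2],1))))
cv2.imwrite("pics/side3.png",cv2.convertScaleAbs(C["pixels"][...,::-1],alpha=1.4))
E
```

```text
978 [-41.76534219   9.88631199]
```

View pics/side3.png

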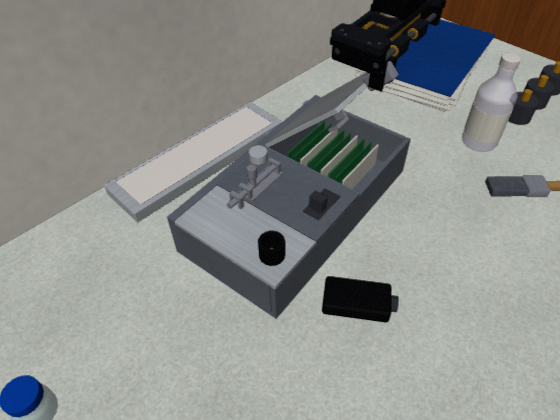

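The cover is up at about 45°, with its tab held in the gripper at (378,78). The bolt is through the keeper, and the loupe (271,248), tin (258,155) and torch (358,298) are where they were.

```bash
python3 -c "
from station import r, optics
print(r.finish_job())"
```

```text
the job is handed in; nothing more can be done
None
```

The job is handed in: the bolt is fully home, the cover's first tug showed it was caught, the release slide was pushed to its end stop, and the gripper is holding the cover at about 45° with the loupe, tin and torch where they were.

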